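# Set and lock the index plate

### The arm

A 7-joint arm with a two-finger parallel gripper is mounted at the origin on a cart in front of the work surface, level with it; the furniture and walls round the work are solid. World frame = base frame: x ahead of the robot, y to its left, z up, the work surface at z = 0. Lengths are in m, angles in rad, forces in N, time in s.
With the tool pointing down it reaches from about 0.4 to 0.875 m from the base axis. Payload 19.3 kg.
Tool frame: the origin (TCP) lies on the centre line of the jaws, within the pads' length; the fingertips stand 8 mm ahead of it and the grasp point (between the pads) lies 11 mm behind it (bot.tip_extent is the distance from the TCP to the fingertips, in m); x points along the fingers, y is the direction in which the jaws open and shut, and the axes are right-handed (so a half turn about x gives the same grasp; the last joint's range is limited). The gripper opens to 85 mm and grips with 20 to 120 N. Pads are 22 mm wide; open, the fingers measure 114 mm over their backs; the gripper's body (76 mm by 85 mm) begins 54 mm behind the grasp point. The pads swing forward as they close: fully open they stand 13 mm farther back than shut.
Start: joints at [1.188, 0.521, -0.036, 1.599, 0.021, 1.021, -0.113], TCP at [0.192, -0.595, 0.239] pointing down, gripper open.
Joint ranges: [-2.91, 2.91], [-0.3, 2.13], [-1.5, 1.42], [0.17, 2.43], [-1.26, 4.41], [0.16, 1.93], [-2.52, 2.52]. Speed limits (rad/s): [1.89, 1.89, 2.39, 2.39, 3.01, 3.01, 3.01].

### API

Orientations are given as [roll, pitch, yaw] about the fixed x, y, z axes, in that order (R = Rz(yaw) Ry(pitch) Rx(roll)).
In Python, from workcell import sensors, imaging, order, bot gives the robot as it stands.
- The arm moves only by the tool arm_command, never from a script. Its argument "commands" is a list of rows, each an object of numbers: "dx", "dy", "dz": the shift along the tool's x, y, z in cm; "twist": the turn about the tool's x in rad. A call has 1 to 12 rows; each row is the pose to reach, as a shift and turn from the pose measured when the call began, along the tool's axes at that moment; what a row does not reach only later rows make up. A row lasts 1/12 s, in which the tool goes at most 41.7 mm and 7.16 degrees, less where a joint would pass 70% of its speed; a pose out of reach is approached as far as the arm can. A call with a gripper value outside its range is refused whole. "grip" is the closure, from -1 (fully open) to 1 (shut), set as the call begins (left out, the last holds). The fingers move at their own pace and stop on an object; "squeeze" is the grip in N (left out, the last holds). Time passes only in rows, so rows that repeat a pose let the fingers close. It gives the time, the measured TCP pose, the force and the opening at its end, in the units of the state.
- sensors.observe(): the state, without advancing time (a new reading comes with each control period).
- imaging.grab_frame(name): name is "scene" or "top" or "wrist"; returns the picture (420x560x3 uint8, red, green, blue); there is no depth.
- imaging.camera_info(name): a dict with "fx", "fy", "cx", "cy" (pixels), "origin" and "attitude" of the camera in the world. Camera axes: x right, y down, z forward; pixel columns grow to the right and rows downward; lengths in m; the calibration is good to about 2 mm. A picture is of the moment at which its call begins: read the wrist's pose just before it. camera_info takes no time and is no camera call; for the wrist camera it gives the pose at the moment of the call.
- order.job_done(): hands the job in, once; it reports no verdict.
The state is a dict: "clock": time; "qpos": joint angles; "qd": joint speeds; "joint_efforts": joint torques, N m; "position": TCP position; "tool_rot": TCP orientation; "force": force on the tool from outside, world axes, zero at the start; "moment": the same for the moment, N m; "grip_width": finger opening in m.
Only numpy, scipy, OpenCV 4.12 (cv2) and the standard library are available. Lean on these libraries where they do the work, as an engineer would, in place of code of your own. Each camera call takes 0.05 s, during which the arm holds its last target.

### The job

The drive ring on the index fixture is to be drilled at its zero station. Turn the notched index plate by the flat-sided head on top until the arrowhead mark on the plate stands at the fixed pointer, then swing the locking pawl all the way home into the notch facing it and let go. Leave the spanner, screw and nut lying round the fixture where they are.

Things in the scene. Friction and masses are not known exactly. Their poses are not given: they have to be found in the camera images.
- index_fixture: Index fixture, fixed to the bench: grey base plate 215 x 185 x 20 mm carrying a round dark steel index plate on an upright axis. Origin on the bench under the plate's axis; z up, -x from the axis towards the fixed pointer, -y towards the place where the locking pawl enters a notch.
- index_plate (a joint): Angle of the index plate (rad): 0 with the mark at the pointer, growing counter-clockwise from above, endless both ways; about 0.15 Nm of friction, stays where left. The plate is 124 mm across, top 43 mm above the bench, with six equal rim notches 60 degrees apart (18 mm wide at the mouth, 12 mm at the bottom, 12 mm deep); the pawl fits them all. The mark lies half-way between two notches.
- mark (a point): The reference mark on top of the index plate: its one bright arrowhead, 14 mm long and 13 mm wide, pointing outwards. This point is its middle, 52 mm from the axis, 43 mm above the bench. (The fine lines round the rim are only the graduation.)
- set_point (a point): Fixed point where the middle of the mark must come: in line with the pointer (a bright bevelled finger on a bracket at the edge of the base, its tip just above the plate, 58 mm from the axis) and 6 mm inside its tip; 52 mm from the axis, 43 mm above the bench.
- head (a point): Centre of the steel head on the plate's axis, 92 mm above the bench, the grip to turn the plate by: a block 44 x 22 x 32 mm (76 to 108 mm above the bench), long side along the line from the axis to the mark; grip it across the 22 mm. This point's +x axis runs along the long side, away from the mark. Below it, turning with it: a washer and the toothed drive ring, 66 mm across, top at 69 mm.
- guide_top (a point): Middle of the top of the square bronze drill guide that stands behind the index plate, 83 mm above the bench; it is 56 mm wide and 20 mm thick, its inner face 69 mm from the plate's axis. Fixed.
- locking_pawl (a joint): Angle of the locking pawl (rad), a flat steel lever swinging level about an upright pivot: 0 fully home with its tapered nose in a notch, growing counter-clockwise from above as it swings out, at most 0.9. The nose leaves the notch at about 0.14. No spring, stays where left (0.09 Nm). With the plate within 3 degrees of a station the nose enters and centres it; else it strikes the rim.
- pawl_knob (a point): Centre of the black upright knob on the pawl, the grip to swing it by: 17 mm in diameter, 46 to 83 mm above the bench, this point at 66 mm. It moves with the pawl on a circle of 92 mm radius round the pivot.
- pawl_pivot (a point): Axis of the pawl's pivot, fixed on the base, 42 mm above the bench; in the fixture's frame 88 mm to +x and 57 mm to -y of the plate's axis. With the pawl home its knob stands 83 mm to -y of the plate's axis.
- spanner: Bystander: chrome combination spanner, 146 mm long, 8 mm thick, lying left of the fixture; origin at the centre of its underside.
- cap_screw: Bystander: black socket cap screw, 52 mm long, 16 mm thick, lying in front of the fixture; origin at the centre of its underside.
- hex_nut: Bystander: hexagon nut, 34 mm across, 14 mm thick, lying in front of the fixture; origin at the centre of its underside.

How it is judged:
On the way, in this order (a step that is already met when the one before it is completed fails the run):
1. the mark has been turned to the pointer (within 6 mm) while the pawl is still clear of the plate (horizontal distance between mark and set_point below 0.006 m and value of joint locking_pawl above 0.2 rad), for 0.2 s.
2. the pawl is home (value of joint locking_pawl below 0.035 rad), for 0.2 s.
At the end, for the whole second after the job is handed in: The middle of the mark is within 2.5 mm of the set point at the pointer, and the pawl is home in the notch (its joint below 0.035 rad, 3 mm at the nose), so that the plate is locked (horizontal distance between mark and set_point below 0.0025 m and value of joint locking_pawl below 0.035 rad); the robot touches nothing.
It fails at once if a bystander (spanner, screw or nut) is moved more than 3 cm (distance of any of spanner, cap_screw, hex_nut from where it was at the start of the episode above 0.03 m).
It also fails if it takes over 64 s, if anything falls off the work surface, if the arm or the gripper's body presses on something with over 40 N, if the wrist force passes 120 N, or if a joint passes its speed limit or range.

## Working session

There is one attempt and no reset: what is moved stays moved. The work goes in short steps, Python scripts to look and compute and a tool call to move; the robot and the scene stay as the last step left them, time stands still between calls to the robot, and variables do not carry over. Pictures are saved under pics/ and viewed, and the job is handed in when it is done.

Besides the shell and the picture viewer there is one more tool, called after "Emit:" as name([rows], argument=value, ...), one row to a line, values as JSON. arm_command: Moves the arm, as the interface text tells. Its arguments: {"type":"object","properties":{"commands":{"type":"array"},"grip":{"type":"number"},"squeeze":{"type":"number"}},"required":["commands"]}

```bash
mkdir -p pics; ls; python3 - <<'E'
from workcell import sensors, imaging, order, bot
import cv2
s=sensors.observe()
for k,v in s.items(): print(k,v)
for n in ["scene","top"]:
    im=imaging.grab_frame(n); cv2.imwrite(f"pics/{n}0.png",im[:,:,::-1]); print(imaging.camera_info(n))
E
```

```text
pics
clock 0.0
qpos [ 1.1878287   0.52201654 -0.0362867   1.60001974  0.0211713   1.0211025
 -0.11278906]
qd [ 1.57810524e-04 -1.64935541e-04 -1.78625426e-03  6.96398393e-05
 -4.59511658e-04 -1.11074016e-03  7.08736419e-04]
joint_efforts [-3.73615912e-04 -9.27118492e+01  1.97969556e+00 -3.69931591e+01
  1.78156426e-02  8.20640184e-03  3.43261991e-05]
position [ 0.19215327 -0.59437237  0.2387204 ]
tool_rot [-1.50226045  1.56963417  1.95205071]
force [-0.29544116  1.42803366  0.35048808]
moment [0.01004422 0.00207264 0.02328852]
grip_width 0.08560320808861029
{'fx': 453.7678375650881, 'fy': 453.7678375650881, 'cx': 279.7609769637965, 'cy': 209.6289264568373, 'origin': array([-0.02279571,  0.36510117,  0.64828947]), 'attitude': array([-2.27429649, -0.01662347, -2.09753795])}
{'fx': 501.38732682500375, 'fy': 501.38732682500375, 'cx': 278.49854060323855, 'cy': 203.60157529506785, 'origin': array([0.42619799, 0.0224761 , 0.92769228]), 'attitude': array([-3.04915393,  0.00996032, -1.59231576])}
```

View pics/scene0.png

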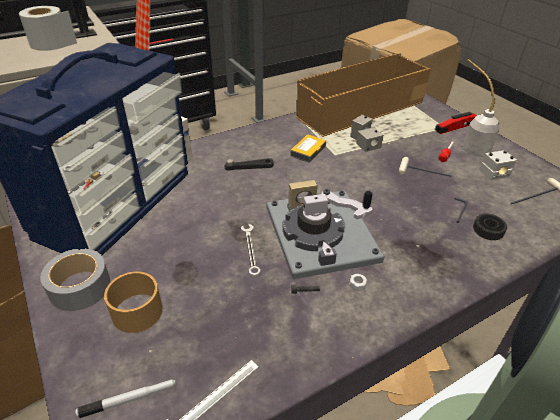

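View pics/top0.png

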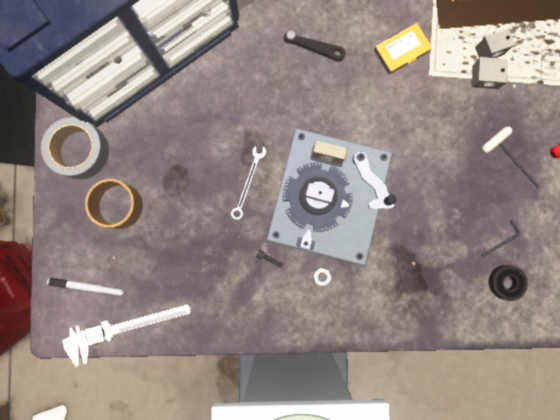

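```bash
cat > h.py <<'E'
import numpy as np, cv2
from scipy.spatial.transform import Rotation as R
def ray(ci,u,v):
    d=R.from_euler('xyz',ci['attitude']).as_matrix()@np.array([(u-ci['cx'])/ci['fx'],(v-ci['cy'])/ci['fy'],1]); return np.array(ci['origin']),d
def onz(ci,u,v,z):
    o,d=ray(ci,u,v); return o+d*(z-o[2])/d[2]
def proj(ci,p):
    c=R.from_euler('xyz',ci['attitude']).as_matrix().T@(np.array(p)-ci['origin']); return np.array([ci['cx']+ci['fx']*c[0]/c[2],ci['cy']+ci['fy']*c[1]/c[2]])
E
python3 - <<'E'
import cv2
a=cv2.imread("pics/top0.png")[120:270,255:405]; cv2.imwrite("pics/tc.png",cv2.resize(a,(600,600),interpolation=cv2.INTER_CUBIC))
a=cv2.imread("pics/scene0.png")[170:280,255:395]; cv2.imwrite("pics/sc.png",cv2.resize(a,(700,550),interpolation=cv2.INTER_CUBIC))
E
```

```text
(no output)
```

View pics/tc.png

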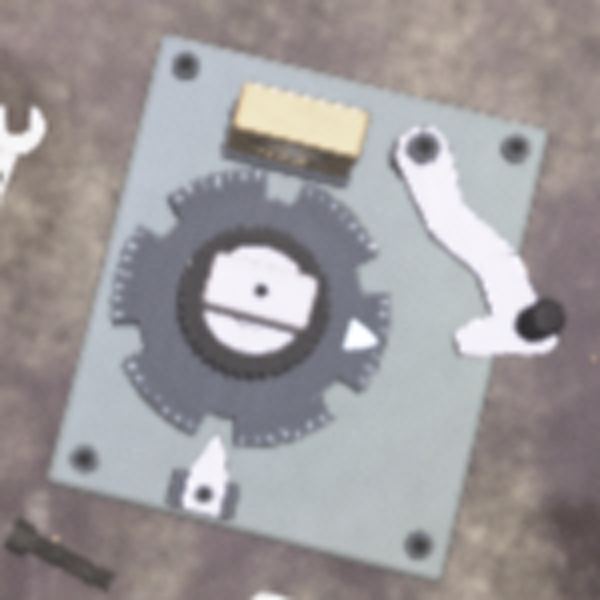

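View pics/sc.png

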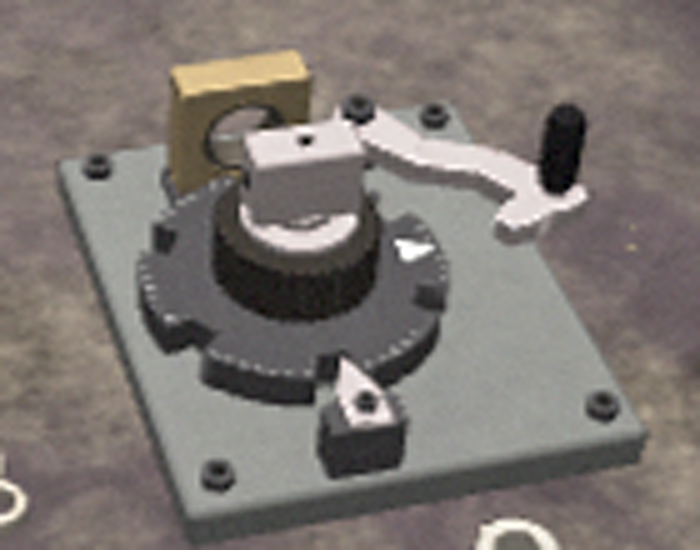

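```bash
python3 - <<'E'
from h import *
from workcell import imaging
ci=imaging.camera_info("top"); im=cv2.imread("pics/top0.png")
g=lambda u,v,z: onz(ci,255+u/4-.375,120+v/4-.375,z)
P={k:g(*a) for k,a in dict(hole=(261,290,.108),pivot=(424,147,.052),mark=(361,337,.043),tip=(217,437,.047),knob=(542,318,.083),c1=(165,37,.02),c2=(547,130,.02),c3=(438,578,.02),c4=(50,478,.02)).items()}
for k,v in P.items(): print(k,v.round(4))
for a,b in [('c1','c2'),('c2','c3'),('c3','c4'),('c4','c1'),('hole','mark'),('hole','tip'),('hole','pivot'),('pivot','knob')]:
    d=P[b]-P[a]; print(a,b,np.hypot(*d[:2]).round(4),np.degrees(np.arctan2(d[1],d[0])).round(1))
# scene
cs=imaging.camera_info("scene")
gs=lambda u,v,z: onz(cs,255+u/5-.4,170+v/5-.4,z)
for k,a in dict(hole=(306,140,.108),mark=(413,248,.043),tip=(343,360,.047),knob=(569,107,.083),pivot=(358,103,.052)).items(): print('s',k,gs(*a).round(4))
E
```

```text
hole [ 0.5198 -0.0394  0.108 ]
pivot [ 0.5881 -0.1174  0.052 ]
mark [ 0.5053 -0.0879  0.043 ]
tip [ 0.4623 -0.0228  0.047 ]
knob [ 0.508  -0.1595  0.083 ]
c1 [ 0.6481 -0.0053  0.02  ]
c2 [ 0.6005 -0.179   0.02  ]
c3 [ 0.398  -0.1216  0.02  ]
c4 [0.4465 0.0516 0.02  ]
c1 c2 0.1801 -105.3
c2 c3 0.2105 164.2
c3 c4 0.1799 74.3
c4 c1 0.2094 -15.8
hole mark 0.0506 -106.6
hole tip 0.0598 163.9
hole pivot 0.1037 -48.8
pivot knob 0.0904 -152.2
s hole [ 0.5206 -0.0407  0.108 ]
s mark [ 0.5069 -0.0887  0.043 ]
s tip [ 0.464  -0.0248  0.047 ]
s knob [ 0.5116 -0.1652  0.083 ]
s pivot [ 0.5873 -0.1164  0.052 ]
```

```bash
python3 - <<'E'
from h import *
from workcell import sensors, bot
print([x for x in dir(bot) if x[0]!='_'])
s=sensors.observe(); M=R.from_euler('xyz',s['tool_rot']).as_matrix(); print(M.round(3)); 
print('tooly yaw',np.degrees(np.arctan2(M[1,1],M[0,1])))
print('clock',s['clock'],'to',(M.T@(np.array([.520,-.040,.17])-s['position'])*100).round(2))
E
```

```text
['IKError', 'tip_extent']
[[-0.     0.308 -0.951]
 [ 0.001 -0.951 -0.308]
 [-1.    -0.001  0.   ]]
tooly yaw -72.07668847347563
clock 0.1 to [  6.92 -42.66 -48.25]
```

Emit:
arm_command([
  {"dx":0,"dy":-2.6,"dz":-3,"twist":-0.06},
  {"dx":0,"dy":-5.2,"dz":-6,"twist":-0.12},
  {"dx":0,"dy":-7.8,"dz":-9,"twist":-0.18},
  {"dx":0,"dy":-10.4,"dz":-12,"twist":-0.24},
  {"dx":0,"dy":-13,"dz":-15,"twist":-0.3},
  {"dx":0,"dy":-15.6,"dz":-18,"twist":-0.36},
  {"dx":0,"dy":-18.2,"dz":-21,"twist":-0.42},
  {"dx":0,"dy":-20.8,"dz":-24,"twist":-0.48},
  {"dx":0,"dy":-23.4,"dz":-27,"twist":-0.54},
  {"dx":0,"dy":-26,"dz":-30,"twist":-0.6},
  {"dx":0,"dy":-28.6,"dz":-33,"twist":-0.66},
  {"dx":0,"dy":-31.2,"dz":-36,"twist":-0.72},
], grip=-1)

```text
clock: 1.1
position: [0.4392, -0.185, 0.2391]
tool_rot: [-2.112, 1.57, 2.065]
force: [-0.2, -1.4, -0.7]
grip_width: 0.0855
```

```bash
cat > to.py <<'E'
import sys
from h import *
from workcell import sensors
x,y,z,yaw=map(float,sys.argv[1:5])
s=sensors.observe(); M=R.from_euler('xyz',s['tool_rot']).as_matrix()
c=np.degrees(np.arctan2(M[1,1],M[0,1]))
print('clock',s['clock'],'pos',s['position'].round(4),'yaw',c.round(2),'w',s['grip_width'],'F',np.round(s['force'],1),'q',s['qpos'].round(2),'xdown',M[:,0].round(4))
print('shift cm',(M.T@(np.array([x,y,z])-s['position'])*100).round(2),'twist',np.radians(-((yaw-c+180)%360-180)).round(3))
E
python3 to.py .520 -.040 .2 -16.6
```

```text
clock 1.1 pos [ 0.4392 -0.185   0.2391] yaw -30.67 w 0.0854557339154104 F [-0.2 -1.4 -0.7] q [ 0.58  0.3  -0.37  1.96  0.14  0.9  -0.4 ] xdown [-4.e-04  7.e-04 -1.e+00]
shift cm [  3.92  -0.44 -16.59] twist -0.246
```

Emit:
arm_command([
  {"dx":0.7,"dy":-0.1,"dz":-2.8,"twist":-0.04},
  {"dx":1.4,"dy":-0.2,"dz":-5.6,"twist":-0.08},
  {"dx":2,"dy":-0.3,"dz":-8.4,"twist":-0.12},
  {"dx":2.7,"dy":-0.35,"dz":-11.2,"twist":-0.16},
  {"dx":3.3,"dy":-0.4,"dz":-14,"twist":-0.2},
  {"dx":3.9,"dy":-0.44,"dz":-16.6,"twist":-0.246},
  {"dx":3.9,"dy":-0.44,"dz":-16.6,"twist":-0.246},
  {"dx":3.9,"dy":-0.44,"dz":-16.6,"twist":-0.246},
  {"dx":3.9,"dy":-0.44,"dz":-16.6,"twist":-0.246},
])

```text
clock: 1.85
position: [0.5197, -0.0404, 0.2]
tool_rot: [-1.688, 1.57, 2.734]
force: [-0.2, -0.0, 0.9]
grip_width: 0.0851
```

```bash
python3 to.py .520 -.040 .084 -16.6; python3 - <<'E'
from workcell import imaging
import cv2
cv2.imwrite("pics/w1.png",imaging.grab_frame("wrist")[:,:,::-1]); print(imaging.camera_info("wrist"))
E
```

```text
clock 1.85 pos [ 0.5197 -0.0404  0.2   ] yaw -16.61 w 0.08514373852878322 F [-0.2 -0.   0.9] q [ 0.31  0.44 -0.45  1.89  0.24  0.86 -0.56] xdown [-1.2e-03  5.0e-04 -1.0e+00]
shift cm [11.6   0.03 -0.05] twist -0.0
{'fx': 359.96454346549024, 'fy': 359.96454346549024, 'cx': 279.7683092609898, 'cy': 205.5130343621733, 'origin': array([0.54057232, 0.02697628, 0.33323477]), 'attitude': array([ 2.85671413e+00,  5.51659359e-04, -2.90016911e-01])}
```

View pics/w1.png

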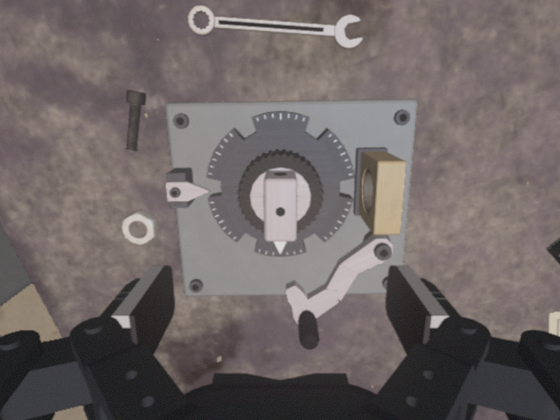

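```bash
python3 - <<'E'
from h import *
from workcell import imaging
ci=imaging.camera_info("wrist")
P={k:onz(ci,*a) for k,a in dict(hole=(280.5,212,.108),mark=(280,248,.043),tip=(209,191,.047),pivot=(382,252,.05)).items()}
for k,v in P.items(): print(k,v.round(4))
for a,b in [('hole','mark'),('hole','tip'),('hole','pivot')]:
    d=P[b]-P[a]; print(a,b,np.hypot(*d[:2]).round(4),np.degrees(np.arctan2(d[1],d[0])).round(1))
E
```

```text
hole [ 0.5208 -0.0406  0.108 ]
mark [ 0.5053 -0.0914  0.043 ]
tip [ 0.4645 -0.0249  0.047 ]
pivot [ 0.5884 -0.1169  0.05  ]
hole mark 0.0531 -107.0
hole tip 0.0585 164.4
hole pivot 0.1019 -48.5
```

Emit:
arm_command([
  {"dx":2},
  {"dx":4},
  {"dx":6},
  {"dx":7},
  {"dx":7},
], grip=-0.2, squeeze=60)

```text
validation failed for argument at $.co...
```

Emit:
arm_command([
  {"dx":2,"dy":0,"dz":0,"twist":0},
  {"dx":4,"dy":0,"dz":0,"twist":0},
  {"dx":6,"dy":0,"dz":0,"twist":0},
  {"dx":7,"dy":0,"dz":0,"twist":0},
  {"dx":7,"dy":0,"dz":0,"twist":0},
], grip=-0.2, squeeze=60)

```text
clock: 2.32
position: [0.5185, -0.0416, 0.1287]
tool_rot: [-1.322, 1.567, 3.098]
force: [0.8, -0.4, 0.0]
grip_width: 0.0512
```

```bash
python3 to.py .5203 -.0402 .084 -16.6; 
```

```text
clock 2.3167 pos [ 0.5185 -0.0416  0.1287] yaw -16.73 w 0.0512230632610779 F [ 0.8 -0.4  0. ] q [ 0.27  0.54 -0.41  1.95  0.32  0.71 -0.62] xdown [-3.6e-03  2.0e-04 -1.0e+00]
shift cm [ 4.47  0.15 -0.19] twist -0.002
```

Emit:
arm_command([
  {"dx":1.5,"dy":0.15,"dz":-0.19,"twist":0},
  {"dx":3,"dy":0.15,"dz":-0.19,"twist":0},
  {"dx":4,"dy":0.15,"dz":-0.19,"twist":0},
  {"dx":4.4,"dy":0.15,"dz":-0.19,"twist":0},
  {"dx":4.4,"dy":0.15,"dz":-0.19,"twist":0},
  {"dx":4.4,"dy":0.15,"dz":-0.19,"twist":0},
])

```text
clock: 2.82
position: [0.5206, -0.0403, 0.0854]
tool_rot: [-1.305, 1.568, 3.115]
force: [-1.6, -0.9, -0.1]
grip_width: 0.0511
```

```bash
python3 to.py .5203 -.0402 .084 -16.6; 
```

```text
clock 2.8167 pos [ 0.5206 -0.0403  0.0854] yaw -16.74 w 0.0511060398482366 F [-1.6 -0.9 -0.1] q [ 0.24  0.61 -0.37  1.97  0.36  0.63 -0.66] xdown [-3.e-03  1.e-04 -1.e+00]
shift cm [ 0.14 -0.03 -0.  ] twist -0.002
```

Emit:
arm_command([
  {"dx":0.1,"dy":0,"dz":0,"twist":0},
  {"dx":0.1,"dy":0,"dz":0,"twist":0},
  {"dx":0.1,"dy":0,"dz":0,"twist":0},
  {"dx":0.1,"dy":0,"dz":0,"twist":0},
  {"dx":0.1,"dy":0,"dz":0,"twist":0},
  {"dx":0.1,"dy":0,"dz":0,"twist":0},
  {"dx":0.1,"dy":0,"dz":0,"twist":0},
  {"dx":0.1,"dy":0,"dz":0,"twist":0},
], grip=1, squeeze=60)

```text
clock: 3.48
position: [0.52, -0.0401, 0.0854]
tool_rot: [-1.191, 1.567, -3.054]
force: [-13.0, 2.4, 22.6]
grip_width: 0.0212
```

```bash
python3 to.py .5203 -.0402 .084 -105.8; 
```

```text
clock 3.4833 pos [ 0.52   -0.0401  0.0854] yaw -16.74 w 0.021166205027904537 F [-13.    2.4  22.6] q [ 0.24  0.61 -0.37  1.97  0.36  0.63 -0.66] xdown [-3.8e-03 -3.0e-04 -1.0e+00]
shift cm [ 0.14  0.03 -0.  ] twist 1.554
```

Emit:
arm_command([
  {"dx":-0.1,"dy":0,"dz":0,"twist":0.05},
  {"dx":-0.1,"dy":0,"dz":0,"twist":0.12},
  {"dx":-0.1,"dy":0,"dz":0,"twist":0.19},
  {"dx":-0.1,"dy":0,"dz":0,"twist":0.26},
  {"dx":-0.1,"dy":0,"dz":0,"twist":0.33},
  {"dx":-0.1,"dy":0,"dz":0,"twist":0.4},
  {"dx":-0.1,"dy":0,"dz":0,"twist":0.47},
  {"dx":-0.1,"dy":0,"dz":0,"twist":0.54},
  {"dx":-0.1,"dy":0,"dz":0,"twist":0.6},
  {"dx":-0.1,"dy":0,"dz":0,"twist":0.6},
])

```text
clock: 4.32
position: [0.5194, -0.0398, 0.0861]
tool_rot: [-0.657, 1.566, -3.123]
force: [0.6, 0.9, -14.8]
grip_width: 0.021
```

```bash
python3 to.py .5203 -.0402 .086 -105.8; 
```

```text
clock 4.3167 pos [ 0.5194 -0.0398  0.0861] yaw -51.27 w 0.02104403109063807 F [  0.6   0.9 -14.8] q [ 0.12  0.59 -0.21  1.98  0.21  0.6  -1.13] xdown [-4.9e-03 -1.0e-04 -1.0e+00]
shift cm [ 0.01  0.09 -0.04] twist 0.952
```

Emit:
arm_command([
  {"dx":0.05,"dy":0,"dz":0,"twist":0.06},
  {"dx":0.05,"dy":0,"dz":0,"twist":0.13},
  {"dx":0.05,"dy":0,"dz":0,"twist":0.21},
  {"dx":0.05,"dy":0,"dz":0,"twist":0.3},
  {"dx":0.05,"dy":0,"dz":0,"twist":0.39},
  {"dx":0.05,"dy":0,"dz":0,"twist":0.48},
  {"dx":0.05,"dy":0,"dz":0,"twist":0.57},
  {"dx":0.05,"dy":0,"dz":0,"twist":0.66},
  {"dx":0.05,"dy":0,"dz":0,"twist":0.75},
  {"dx":0.05,"dy":0,"dz":0,"twist":0.84},
  {"dx":0.05,"dy":0,"dz":0,"twist":0.92},
  {"dx":0.05,"dy":0,"dz":0,"twist":0.95},
])

```text
clock: 5.32
position: [0.5194, -0.039, 0.086]
tool_rot: [0.133, 1.566, 2.999]
force: [-3.5, 3.4, 2.3]
grip_width: 0.021
```

```bash
python3 to.py .5203 -.0402 .086 -105.8;  python3 - <<'E'
from workcell import imaging
import cv2
cv2.imwrite("pics/w2.png",imaging.grab_frame("wrist")[:,:,::-1])
t=imaging.grab_frame("scene")[:,:,::-1]; cv2.imwrite("pics/s2.png",cv2.resize(t[150:290,240:410],(680,560),interpolation=cv2.INTER_CUBIC))
E
```

```text
clock 5.3167 pos [ 0.5194 -0.039   0.086 ] yaw -105.81 w 0.021024954104970628 F [-3.5  3.4  2.3] q [-0.07  0.59  0.04  1.99 -0.05  0.57 -1.84] xdown [-5.e-03  7.e-04 -1.e+00]
shift cm [-0.    0.09 -0.12] twist -0.0
```

View pics/w2.png

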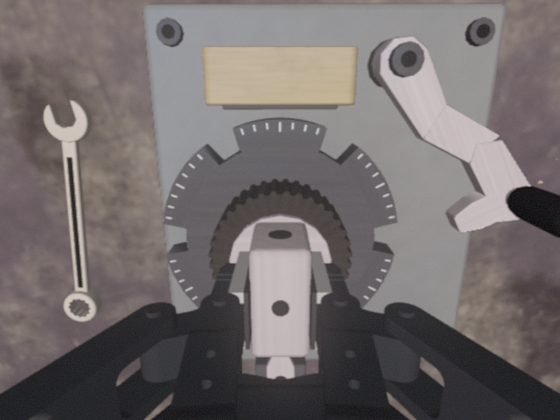

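View pics/s2.png

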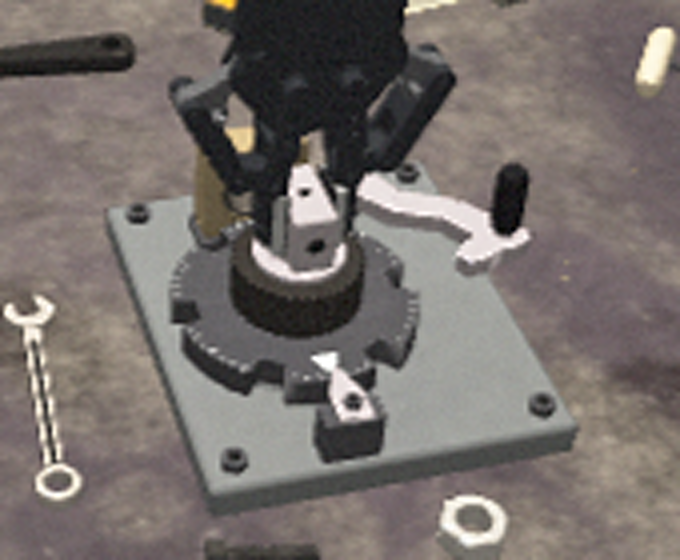

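```bash
python3 - <<'E'
from h import *
from workcell import imaging
ci=imaging.camera_info("scene")
m=onz(ci,240+326/4-.4,150+359/4-.4,.043); t=onz(ci,240+335/4-.4,150+370/4-.4,.047)
a=np.array([.5203,-.0402])
for p in (m,t):
    d=p[:2]-a; print(p.round(4),np.hypot(*d).round(4),np.degrees(np.arctan2(d[1],d[0])))
E
```

```text
[ 0.4743 -0.0274  0.043 ] 0.0477 164.44406223481604
[ 0.4627 -0.0243  0.047 ] 0.0597 164.57877295501225
```

Emit:
arm_command([
  {"dx":0,"dy":0,"dz":0,"twist":0},
  {"dx":0,"dy":0,"dz":0,"twist":0},
  {"dx":0,"dy":0,"dz":0,"twist":0},
  {"dx":0,"dy":0,"dz":0,"twist":0},
  {"dx":-1,"dy":0,"dz":0,"twist":0},
  {"dx":-3,"dy":0,"dz":0,"twist":0},
  {"dx":-5,"dy":0,"dz":0,"twist":0},
  {"dx":-7,"dy":0,"dz":0,"twist":0},
  {"dx":-7.5,"dy":0,"dz":0,"twist":0},
  {"dx":-7.5,"dy":0,"dz":0,"twist":0},
], grip=-0.2)

```text
clock: 6.25
position: [0.5206, -0.0392, 0.1629]
tool_rot: [-0.119, 1.569, 2.75]
force: [0.5, 1.4, -0.9]
grip_width: 0.0517
```

```bash
python3 to.py .508 -.161 .16 -105.8;  python3 - <<'E'
from workcell import imaging
from h import *
cv2.imwrite("pics/w3.png",imaging.grab_frame("wrist")[:,:,::-1]); print(imaging.camera_info("wrist"))
t=imaging.grab_frame("scene")[:,:,::-1]; cv2.imwrite("pics/s3.png",cv2.resize(t[150:290,240:410],(680,560),interpolation=cv2.INTER_CUBIC))
E
```

```text
clock 6.25 pos [ 0.5206 -0.0392  0.1629] yaw -105.63 w 0.05166965202087546 F [ 0.5  1.4 -0.9] q [-0.08  0.46  0.06  1.94 -0.04  0.74 -1.84] xdown [-1.9e-03  8.0e-04 -1.0e+00]
shift cm [ 0.29 12.07 -2.07] twist 0.003
{'fx': 359.96454346549024, 'fy': 359.96454346549024, 'cx': 279.7683092609898, 'cy': 205.5130343621733, 'origin': array([ 0.58953925, -0.05899133,  0.29449607]), 'attitude': array([ 2.85352365e+00, -4.41641152e-04, -1.84275744e+00])}
```

View pics/w3.png

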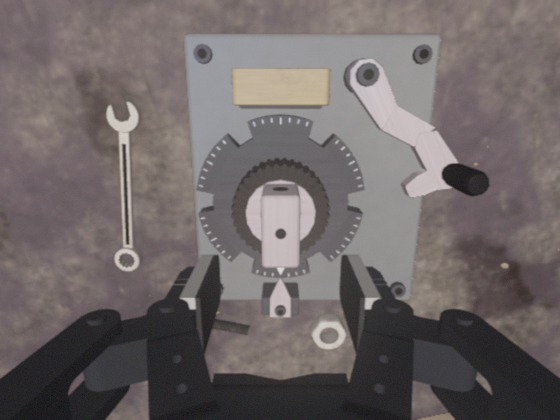

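View pics/s3.png

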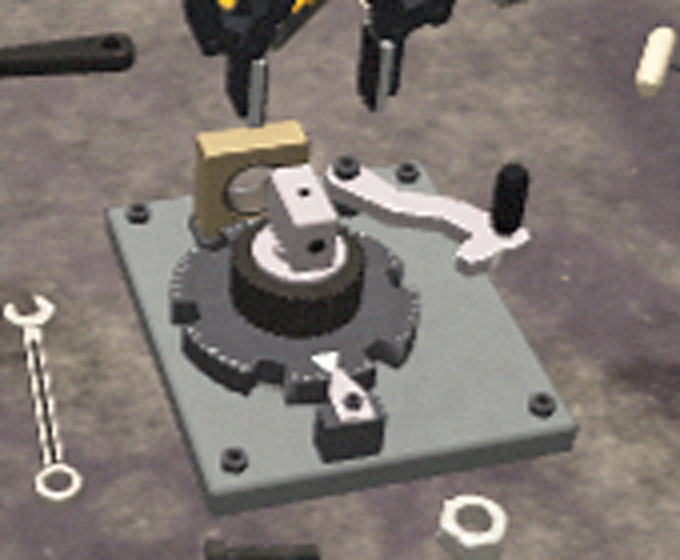

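```bash
python3 - <<'E'
from h import *
from workcell import imaging
import scipy.optimize as so
ci=imaging.camera_info("wrist")
im=cv2.imread("pics/w3.png"); c=im[130:220,390:510]; cv2.imwrite("pics/k.png",cv2.resize(c,(720,540),interpolation=cv2.INTER_CUBIC))
for k,a in dict(knob=(474,180,.083),pivot=(368.5,73.5,.05),hole=(280.5,234,.108),mark=(280.5,270,.043)).items(): print(k,onz(ci,*a).round(4))
E
```

```text
knob [ 0.513  -0.1585  0.083 ]
pivot [ 0.5887 -0.1177  0.05  ]
hole [ 0.5202 -0.0403  0.108 ]
mark [ 0.4675 -0.0258  0.043 ]
```

View pics/k.png

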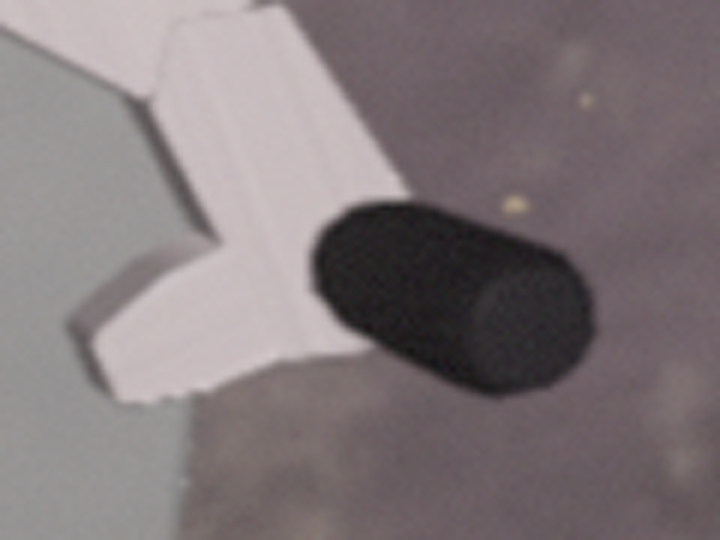

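```bash
python3 - <<'E'
from h import *
from workcell import imaging
ci=imaging.camera_info("wrist")
p=np.array([.5887,-.1180])
for a in [(478.4,183.3,.083),(452,174,.046)]:
    k=onz(ci,*a); d=k[:2]-p; print(k.round(4),np.hypot(*d),np.degrees(np.arctan2(d[1],d[0])))
a=np.array([.5204,-.0403]); th=np.radians(-15.8); Rm=np.array([[np.cos(th),-np.sin(th)],[np.sin(th),np.cos(th)]])
print('pivot',a+Rm@[.088,-.057],'home',a+Rm@[0,-.083])
E
python3 to.py .5087 -.1605 .14 -78.6
```

```text
[ 0.5102 -0.1608  0.083 ] 0.0893740284191034 -151.4127973758912
[ 0.508  -0.1616  0.046 ] 0.09173590994970915 -151.60402122994506
pivot [ 0.58955521 -0.11910709] home [ 0.49780074 -0.12016409]
clock 6.35 pos [ 0.5196 -0.0391  0.1609] yaw -105.62 w 0.051345461404194964 F [ 0.5  0.5 -0.3] q [-0.08  0.47  0.06  1.95 -0.04  0.74 -1.84] xdown [-4.9e-03  7.0e-04 -1.0e+00]
shift cm [ 2.09 11.98 -2.23] twist -0.472
```

Emit:
arm_command([
  {"dx":0,"dy":2.5,"dz":-0.4,"twist":-0.08},
  {"dx":0,"dy":5,"dz":-0.8,"twist":-0.16},
  {"dx":0,"dy":7.5,"dz":-1.3,"twist":-0.24},
  {"dx":0.5,"dy":10,"dz":-1.8,"twist":-0.32},
  {"dx":1,"dy":12,"dz":-2.2,"twist":-0.4},
  {"dx":2,"dy":12,"dz":-2.2,"twist":-0.47},
  {"dx":3,"dy":12,"dz":-2.2,"twist":-0.47},
  {"dx":4,"dy":12,"dz":-2.2,"twist":-0.47},
  {"dx":4,"dy":12,"dz":-2.2,"twist":-0.47},
  {"dx":4,"dy":12,"dz":-2.2,"twist":-0.47},
])

```text
clock: 7.18
position: [0.508, -0.1596, 0.1201]
tool_rot: [-0.38, 1.564, 2.959]
force: [0.2, -0.3, 0.5]
grip_width: 0.0513
```

```bash
python3 to.py .5085 -.161 .062 -78.6;  python3 - <<'E'
from workcell import imaging
from h import *
cv2.imwrite("pics/w4.png",imaging.grab_frame("wrist")[:,:,::-1]); 
E
```

```text
clock 7.1833 pos [ 0.508  -0.1596  0.1201] yaw -78.72 w 0.051348437818393475 F [ 0.2 -0.3  0.5] q [ 0.23  0.54 -0.05  1.94  0.04  0.67 -1.22] xdown [-0.0066  0.0012 -1.    ]
shift cm [ 5.81  0.16 -0.06] twist -0.002
```

View pics/w4.png

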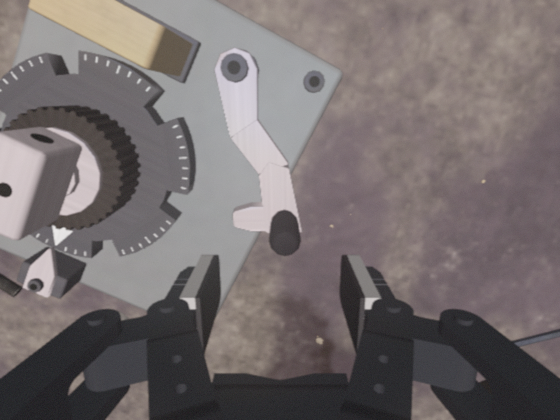

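Emit:
arm_command([
  {"dx":1.5,"dy":0.16,"dz":-0.06,"twist":0},
  {"dx":3,"dy":0.16,"dz":-0.06,"twist":0},
  {"dx":4.5,"dy":0.16,"dz":-0.06,"twist":0},
  {"dx":5.6,"dy":0.16,"dz":-0.06,"twist":0},
  {"dx":5.6,"dy":0.16,"dz":-0.06,"twist":0},
  {"dx":5.6,"dy":0.16,"dz":-0.06,"twist":0},
])

```text
clock: 7.73
position: [0.509, -0.1609, 0.0648]
tool_rot: [-0.353, 1.565, 2.986]
force: [-1.1, 0.1, -0.2]
grip_width: 0.051
```

Emit:
arm_command([
  {"dx":0,"dy":0,"dz":0,"twist":0},
  {"dx":0,"dy":0,"dz":0,"twist":0},
  {"dx":0,"dy":0,"dz":0,"twist":0},
  {"dx":0,"dy":0,"dz":0,"twist":0},
  {"dx":0,"dy":0,"dz":0,"twist":0},
  {"dx":0,"dy":0,"dz":0,"twist":0},
  {"dx":0,"dy":0,"dz":0,"twist":0},
  {"dx":0,"dy":0,"dz":0,"twist":0},
], grip=1, squeeze=30)

```text
clock: 8.4
position: [0.5094, -0.161, 0.0656]
tool_rot: [-0.341, 1.566, 2.998]
force: [-2.3, 0.7, 8.0]
grip_width: 0.0161
```

```bash
python3 to.py .4978 -.1202 .064 -105.8;  python3 - <<'E'
from workcell import imaging
from h import *
cv2.imwrite("pics/w5.png",imaging.grab_frame("wrist")[:,:,::-1]); 
t=imaging.grab_frame("scene")[:,:,::-1]; cv2.imwrite("pics/s5.png",cv2.resize(t[150:290,240:410],(680,560),interpolation=cv2.INTER_CUBIC))
E
```

```text
clock 8.4 pos [ 0.5094 -0.161   0.0656] yaw -78.7 w 0.016084257315437025 F [-2.3  0.7  8. ] q [ 0.23  0.64 -0.05  1.96  0.06  0.55 -1.23] xdown [-4.9e-03  7.0e-04 -1.0e+00]
shift cm [ 0.17 -4.23  0.34] twist 0.473
```

View pics/s5.png

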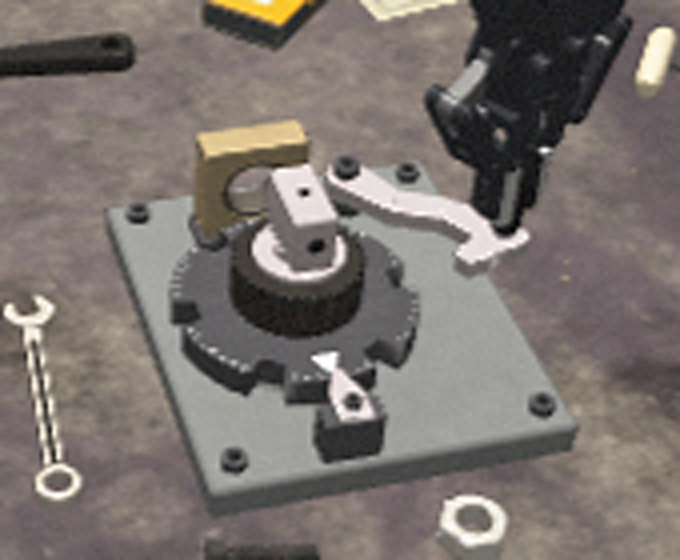

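```bash
python3 - <<'E'
from h import *
from workcell import sensors
s=sensors.observe(); M=R.from_euler('xyz',s['tool_rot']).as_matrix(); p=s['position']; c=np.array([.5892,-.1187,p[2]])
for f in [.06,.12,.18,.24,.3,.36,.42,.46,.48,.5]:
    q=c+R.from_euler('z',-f).apply(p-c); print(f,(M.T@(q-p)*100).round(2),q.round(4))
E
```

```text
0.06 [ 0.   -0.52  0.14] [ 0.507  -0.1562  0.0656]
0.12 [ 0.   -1.05  0.25] [ 0.5049 -0.1512  0.0656]
0.18 [ 0.   -1.59  0.32] [ 0.5031 -0.1461  0.0656]
0.24 [ 0.01 -2.13  0.37] [ 0.5016 -0.1409  0.0656]
0.3 [ 0.01 -2.67  0.38] [ 0.5005 -0.1356  0.0656]
0.36 [ 0.01 -3.21  0.36] [ 0.4996 -0.1302  0.0656]
0.42 [ 0.01 -3.75  0.3 ] [ 0.4991 -0.1248  0.0656]
0.46 [ 0.01 -4.11  0.25] [ 0.4989 -0.1212  0.0656]
0.48 [ 0.01 -4.29  0.22] [ 0.4989 -0.1194  0.0656]
0.5 [ 0.01 -4.47  0.18] [ 0.4989 -0.1176  0.0656]
```

Emit:
arm_command([
  {"dx":0,"dy":-0.52,"dz":0.14,"twist":0.06},
  {"dx":0,"dy":-1.05,"dz":0.25,"twist":0.12},
  {"dx":0,"dy":-1.59,"dz":0.32,"twist":0.18},
  {"dx":0,"dy":-2.13,"dz":0.37,"twist":0.24},
  {"dx":0,"dy":-2.4,"dz":0.38,"twist":0.27},
  {"dx":0,"dy":-2.67,"dz":0.38,"twist":0.3},
  {"dx":0,"dy":-2.94,"dz":0.37,"twist":0.33},
  {"dx":0,"dy":-3.1,"dz":0.36,"twist":0.35},
  {"dx":0,"dy":-3.1,"dz":0.36,"twist":0.35},
])

```text
clock: 9.25
position: [0.4995, -0.131, 0.0658]
tool_rot: [-0.0, 1.565, 2.988]
force: [-2.5, 0.7, -1.0]
grip_width: 0.0155
```

```bash
python3 to.py .4989 -.1194 .0656 -105.8;  python3 - <<'E'
from workcell import imaging
from h import *
t=imaging.grab_frame("scene")[:,:,::-1]; cv2.imwrite("pics/s6.png",cv2.resize(t[150:290,240:410],(680,560),interpolation=cv2.INTER_CUBIC))
E
```

```text
clock 9.25 pos [ 0.4995 -0.131   0.0658] yaw -98.8 w 0.015528724668523692 F [-2.5  0.7 -1. ] q [ 0.11  0.62  0.05  2.01 -0.06  0.52 -1.53] xdown [-5.3e-03  8.0e-04 -1.0e+00]
shift cm [ 0.02 -1.14  0.24] twist 0.122
```

View pics/s6.png

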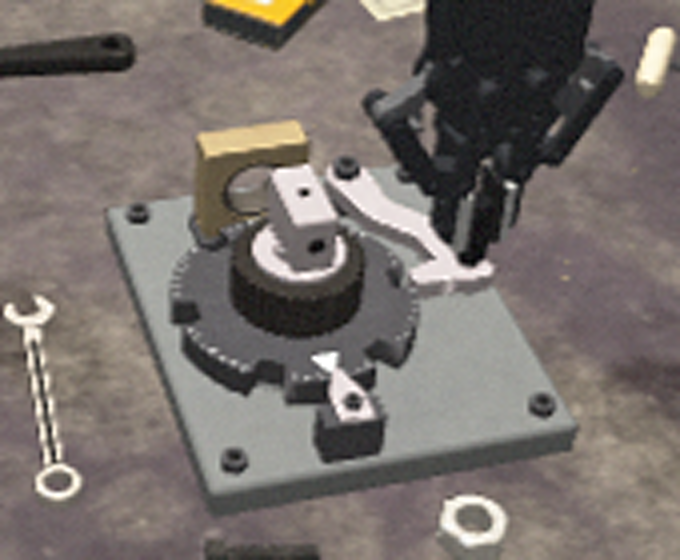

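Emit:
arm_command([
  {"dx":0,"dy":-0.25,"dz":0.06,"twist":0.03},
  {"dx":0,"dy":-0.5,"dz":0.12,"twist":0.06},
  {"dx":0,"dy":-0.75,"dz":0.17,"twist":0.09},
  {"dx":0,"dy":-1,"dz":0.2,"twist":0.12},
  {"dx":0,"dy":-1.15,"dz":0.23,"twist":0.12},
  {"dx":0,"dy":-1.15,"dz":0.23,"twist":0.12},
  {"dx":0,"dy":-1.15,"dz":0.23,"twist":0.12},
])

```text
clock: 9.88
position: [0.4987, -0.1196, 0.0658]
tool_rot: [0.124, 1.565, 2.995]
force: [-4.4, -0.4, 0.5]
grip_width: 0.0157
```

```bash
python3 to.py .4989 -.1194 .0656 -105.8
```

```text
clock 9.8833 pos [ 0.4987 -0.1196  0.0658] yaw -105.52 w 0.015654208800652727 F [-4.4 -0.4  0.5] q [ 0.06  0.62  0.08  2.02 -0.1   0.51 -1.63] xdown [-5.9e-03  9.0e-04 -1.0e+00]
shift cm [ 0.02 -0.02 -0.01] twist 0.005
```

Emit:
arm_command([
  {"dx":0,"dy":-0.1,"dz":0.03,"twist":0.01},
  {"dx":0,"dy":-0.2,"dz":0.06,"twist":0.02},
  {"dx":0,"dy":-0.3,"dz":0.08,"twist":0.03},
  {"dx":0,"dy":-0.3,"dz":0.08,"twist":0.03},
  {"dx":0,"dy":-0.3,"dz":0.08,"twist":0.03},
])

```text
clock: 10.3
position: [0.4987, -0.1191, 0.0658]
tool_rot: [0.621, 1.565, -2.823]
force: [-2.2, -17.9, -5.0]
grip_width: 0.0153
```

```bash
python3 to.py .4989 -.1194 .0656 -105.8;  python3 - <<'E'
from workcell import imaging
from h import *
t=imaging.grab_frame("scene")[:,:,::-1]; cv2.imwrite("pics/s7.png",cv2.resize(t[150:290,240:410],(680,560),interpolation=cv2.INTER_CUBIC))
E
```

```text
clock 10.3 pos [ 0.4987 -0.1191  0.0658] yaw -107.34 w 0.015314292552135655 F [ -2.2 -17.9  -5. ] q [ 0.05  0.62  0.09  2.02 -0.1   0.51 -1.66] xdown [-0.0053 -0.0017 -1.    ]
shift cm [ 0.02  0.03 -0.03] twist -0.027
```

View pics/s7.png

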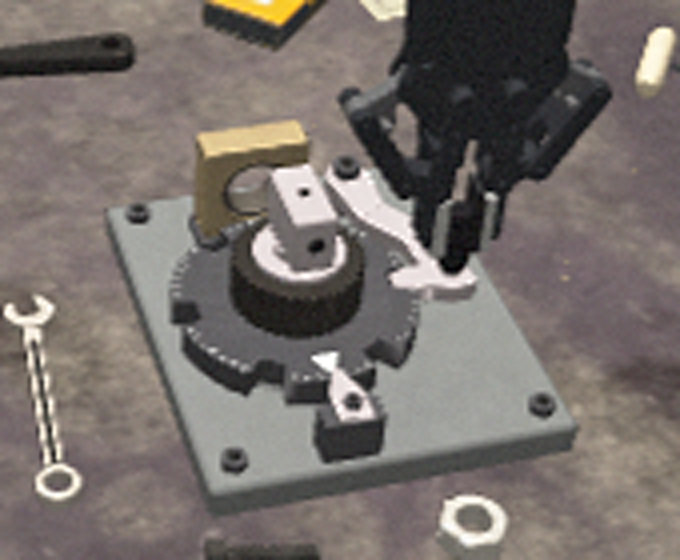

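Emit:
arm_command([
  {"dx":0,"dy":-0.35,"dz":0.1,"twist":0},
  {"dx":0,"dy":-0.4,"dz":0.1,"twist":0},
  {"dx":0,"dy":-0.4,"dz":0.1,"twist":0},
])

```text
clock: 10.6
position: [0.4987, -0.1188, 0.0659]
tool_rot: [1.186, 1.563, -2.261]
force: [-1.9, -25.0, -7.6]
grip_width: 0.0159
```

```bash
python3 to.py .4989 -.1194 .0656 -105.8
```

```text
clock 10.6 pos [ 0.4987 -0.1188  0.0659] yaw -107.49 w 0.015890065503136132 F [ -1.9 -25.   -7.6] q [ 0.04  0.62  0.1   2.02 -0.1   0.51 -1.67] xdown [-0.0047 -0.0057 -1.    ]
shift cm [ 0.03  0.05 -0.03] twist -0.029
```

Emit:
arm_command([
  {"dx":0,"dy":0,"dz":0,"twist":0},
  {"dx":0,"dy":0,"dz":0,"twist":0},
])

```text
clock: 10.77
position: [0.4987, -0.1193, 0.0658]
tool_rot: [1.204, 1.563, -2.243]
force: [-3.1, -7.5, -3.1]
grip_width: 0.0156
```

Emit:
arm_command([
  {"dx":0,"dy":0,"dz":0,"twist":0},
  {"dx":0,"dy":0,"dz":0,"twist":0},
  {"dx":0,"dy":0,"dz":0,"twist":0},
  {"dx":0,"dy":0,"dz":0,"twist":0},
  {"dx":-1,"dy":0,"dz":0,"twist":0},
  {"dx":-3,"dy":0,"dz":0,"twist":0},
  {"dx":-6,"dy":0,"dz":0,"twist":0},
  {"dx":-9,"dy":0,"dz":0,"twist":0},
  {"dx":-12,"dy":0,"dz":0,"twist":0},
  {"dx":-12,"dy":0,"dz":0,"twist":0},
], grip=-0.3)

```text
clock: 11.6
position: [0.5014, -0.119, 0.1915]
tool_rot: [2.262, 1.564, -1.185]
force: [1.6, 0.0, 0.9]
grip_width: 0.0558
```

```bash
python3 to.py .4989 -.1194 .0656 -105.8;  python3 - <<'E'
from workcell import imaging
from h import *
w=imaging.grab_frame("wrist")[:,:,::-1]; ci=imaging.camera_info("wrist"); cv2.imwrite("pics/w8.png",w); print(ci)
t=imaging.grab_frame("scene")[:,:,::-1]; cv2.imwrite("pics/s8.png",cv2.resize(t[150:290,240:410],(680,560),interpolation=cv2.INTER_CUBIC))
E
```

```text
clock 11.6 pos [ 0.5014 -0.119   0.1915] yaw -107.52 w 0.05579615111403013 F [1.6 0.  0.9] q [ 0.01  0.41  0.14  1.94 -0.07  0.79 -1.69] xdown [ 0.0027 -0.0066 -1.    ]
shift cm [12.59  0.04  0.28] twist -0.03
{'fx': 359.96454346549024, 'fy': 359.96454346549024, 'cx': 279.7683092609898, 'cy': 205.5130343621733, 'origin': array([ 0.56893489, -0.13990167,  0.3224236 ]), 'attitude': array([ 2.85973493, -0.00594124, -1.87551951])}
```

View pics/s8.png

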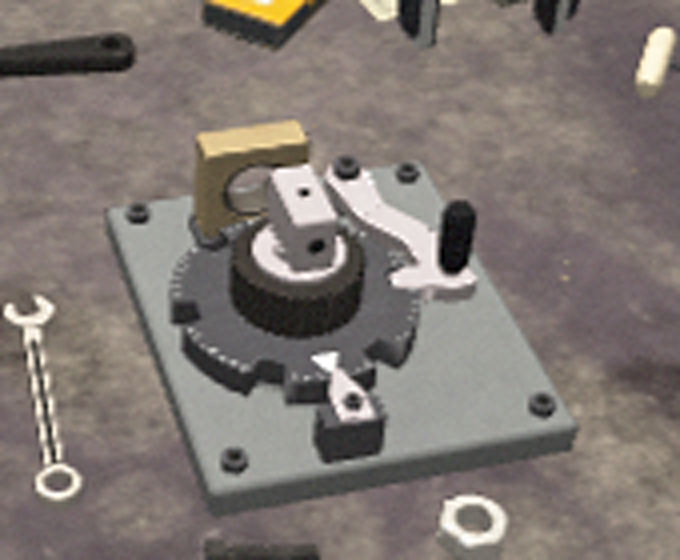

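View pics/w8.png

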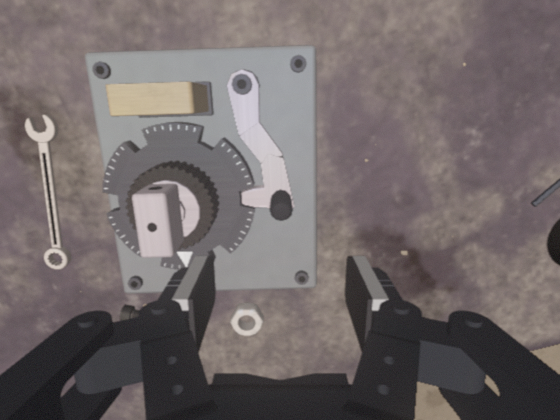

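```bash
python3 - <<'E'
from h import *
from workcell import imaging
ci=imaging.camera_info("wrist"); cs=imaging.camera_info("scene")
w=cv2.imread("pics/w8.png"); x0,y0=170,120
c=w[y0:y0+150,x0:x0+150]; c=cv2.resize(c,(600,600),interpolation=cv2.INTER_CUBIC)
a=np.array([.5204,-.0403]); th=np.radians(-15.8); Rm=np.array([[np.cos(th),-np.sin(th)],[np.sin(th),np.cos(th)]])
piv=np.array([.0880,-.0570])
for q,col in [(0,(0,255,0)),(.05,(0,0,255))]:
    r=np.array([[np.cos(q),-np.sin(q)],[np.sin(q),np.cos(q)]])
    k=a+Rm@(piv+r@(np.array([0,-.083])-piv))
    for z in (.083,.046):
        u,v=proj(ci,[*k,z]); cv2.circle(c,(int((u-x0+.5)*4),int((v-y0+.5)*4)),5,col,1); print(q,z,(u-x0)*4,(v-y0)*4,k)
cv2.imwrite("pics/k8.png",c)
E
```

```text
0 0.083 444.83408463794126 363.41529807781865 [ 0.49780074 -0.12016409]
0 0.046 442.90732847273307 308.1347420582018 [ 0.49780074 -0.12016409]
0.05 0.083 469.9273316953329 354.85884430863985 [ 0.49796824 -0.12474858]
0.05 0.046 464.8563708941349 300.57079555847656 [ 0.49796824 -0.12474858]
```

View pics/k8.png

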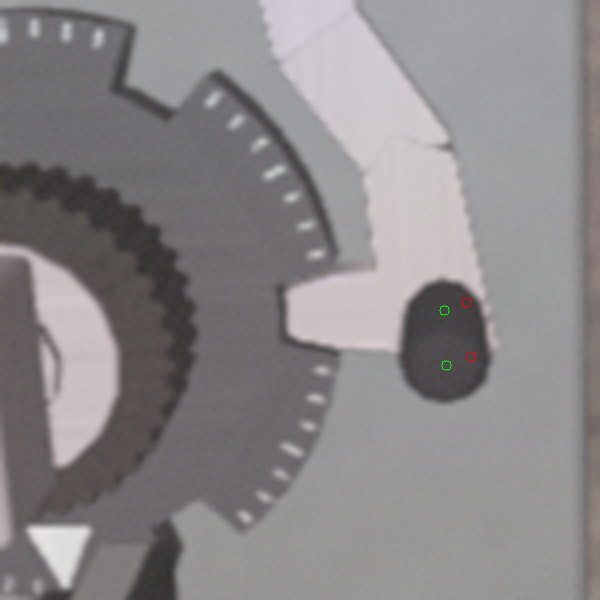

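```bash
python3 - <<'E'
from h import *
from workcell import imaging
ci=imaging.camera_info("wrist"); cs=imaging.camera_info("scene")
a=np.array([.5204,-.0403])
s=cv2.imread("pics/s8.png")
for n,p in [('w',onz(ci,170+61/4-.4,120+549/4-.4,.043)),('s',onz(cs,240+326/4-.4,150+359/4-.4,.043))]:
    d=p[:2]-a; print(n,p.round(4),np.hypot(*d),np.degrees(np.arctan2(d[1],d[0])))
print('notch bottom/nose',onz(ci,170+284/4,120+312/4,.043))
d=onz(ci,170+284/4,120+312/4,.043)[:2]-a; print(np.hypot(*d),np.degrees(np.arctan2(d[1],d[0])))
sp=a+.052*np.array([np.cos(np.radians(164.2)),np.sin(np.radians(164.2))]); print('set',sp, 'proj scene',(proj(cs,[*sp,.043])-[240,150]+.4)*4,'wrist',(proj(ci,[*sp,.043])-[170,120]+.4)*4)
E
```

```text
w [ 0.4718 -0.028   0.043 ] 0.05013708271064349 165.7642165352583
s [ 0.4743 -0.0274  0.043 ] 0.0478598177273084 164.36083694949747
notch bottom/nose [ 0.50582412 -0.08948976  0.043     ]
0.05130388780040344 -106.50558098663036
set [ 0.47036466 -0.02614143] proj scene [328.46472398 364.91825077] wrist [ 55.39745553 557.44622777]
```

```bash
python3 - <<'E'
from workcell import order
print(order.job_done())
E
```

```text
the job is handed in; nothing more can be done
None
```

I turned the index plate about 89° clockwise by the head until the mark stood at the pointer. I then let go and swung the pawl home by its knob, let go again, and lifted the gripper clear before handing in at about 12 s. No verdict was reported.

- **Pawl:** it came to a firm stop at about 25 N. In the wrist picture the knob falls within a millimetre or so of its computed home position, and the nose sits at the notch bottom.
- **Mark:** the final pictures put it at 164.4° (scene) and 165.8° (wrist), against 164.2° for the pointer. That is 0.2 mm and 1.4 mm along the rim, inside the 2.5 mm limit. The two views disagree with each other by 1.4°, which I put down to reading the pixels by hand.
- **Radius check:** both views also place the mark 2 to 4 mm short of its known 52 mm radius, which I take to be measuring error as well.
- **Bystanders:** I never touched the spanner, screw or nut, and nothing looked moved in the last pictures. I did not measure their positions.

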